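Index the tea turntable by one hole

TASK

The small turntable that carries the tea caddy is locked by the spring plunger on its rim. With a fingertip press the plunger in, swing the turntable clockwise (seen from above) to the very next hole, so that the caddy comes round towards the tea tray, and let the plunger spring fully up in that hole, with the turntable locked again. Do not grip or lift anything and do not touch the caddy: it rides round standing on its cork pad, and the other tea things stay where they are.

Things in the scene. Friction and masses are not known exactly. Their poses are not given: they have to be found in the camera images.
- turntable: fixed round base of the turntable, 292 mm across, 30 mm high; origin on the table top at the turning axis, z up. Its top is a steel ring with six round 13 mm holes, 60 degrees apart on a circle of 120 mm radius, joined by a 5 mm slot. Over it turns a bamboo platter, 216 mm across, top at z = 49 mm, with a rounded ear 50 mm wide that reaches out to 145 mm from the axis and carries the plunger. Position and yaw vary
- platter (a joint): angle of the platter, rad: 0 at the start, locked in its hole; grows clockwise seen from above; the next hole clockwise is at +1.047 (60 degrees). It turns with a light drag of about 0.1 N m (1 N at the plunger) and stays where it is left; locked, it has about 0.013 rad of play either way
- plunger (a joint): how far the plunger is pressed in, m: 0 fully up, 0.014 at its bottom stop. It moves straight down and springs up: 4 N at the top, 8 N at the bottom. From about 0.0105 the locking collar is below the ring and the platter can turn; between holes the collar runs under the ring and keeps the plunger down by itself (about 0.010); when it is let go within about 4 mm of the middle of a hole it centres itself and springs up
- plunger_top (a point): centre of the plunger's dished steel head, on the dish floor, 73.5 mm above the table when up; it moves with the plunger. The head is 44 mm across, with a 2.8 mm high lip round a flat dish 37 mm across; it is 120 mm from the turning axis, on the opposite side from the caddy. A fingertip pressed into the dish carries the platter round
- next_hole (a point): centre of the mouth of the next hole clockwise, in the steel ring (30 mm above the table, 120 mm from the axis)
- caddy_pad (a point): centre of the cork pad (86 mm across, flush) on the platter on which the caddy stands; 49 mm above the table, 55 mm from the axis; it turns with the platter
- caddy: closed ceramic tea caddy, loose, 74 mm across, 68 mm high with its lid and lid knob, 0.26 kg; origin at the centre of its underside
- teapot: clay teapot, 92 mm across, 147 mm over spout and handle, 76 mm high, on the bamboo tray; origin at the centre of its underside
- pitcher: clear glass pitcher with a handle, 66 mm across, 85 mm high, on the tray; origin at the centre of its underside
- cup: small ivory cup, 62 mm across, 40 mm high, upright on the glass table; origin at the centre of its underside
- scoop: wooden tea scoop, 142 mm long, 36 mm wide, 18 mm high, lying on the glass table; origin under its middle, long axis along its x
Things that resemble listed ones, but are neither listed nor needed, are in the scene too. Leave any yellow look-alike of the caddy alone.

How it is judged:
By the outcome, as a careful person would: the job done as asked, in the order asked, and still so for the second after the job is handed in, with the robot touching nothing.
It also fails if it takes over 42 s, if anything falls off the work surface, if the arm or the gripper's body presses on something with over 40 N, if the wrist force passes 120 N, or if a joint passes its speed limit or range.

ROBOT

A 7-joint arm with a two-finger parallel gripper is mounted at the origin on the work surface. World frame = base frame: x ahead of the robot, y to its left, z up, the work surface at z = 0. Lengths are in m, angles in rad, forces in N, time in s.
With the tool pointing down it reaches from about 0.425 to 0.925 m from the base axis. Payload 6.8 kg.
Tool frame: the origin (TCP) lies at the very end of the fingers, on their centre line; the grasp point (between the pads) lies 19 mm behind it; z points along the fingers, y is the direction in which the jaws open and shut (so a half turn about z gives the same grasp; the last joint's range is limited). The gripper opens to 85 mm and grips with 20 to 120 N. Pads are 22 mm wide; open, the fingers measure 114 mm over their backs; the gripper's body (76 mm by 85 mm) begins 54 mm behind the grasp point. The pads swing forward as they close: fully open they stand 13 mm farther back than shut.
Start: joints at [1.033, 0.477, 0.022, 1.555, -0.011, 1.109, -0.083], TCP at [0.281, -0.614, 0.231] pointing down, gripper open.
Joint ranges: [-2.96, 2.96], [-0.34, 2.1], [-1.41, 1.46], [0.24, 2.44], [-1.37, 4.51], [0.17, 1.92], [-2.96, 2.96]. Speed limits (rad/s): [2.39, 2.39, 3.14, 3.14, 3.14, 3.14, 3.14].

INTERFACE

Orientations are given as a unit quaternion [x, y, z, w].
In Python, from workcell import * gives the robot as it stands.
- The arm moves only by the tool play_rows, never from a script. Its argument "moves" is a list of rows, each an object of numbers: "dx", "dy", "dz": the shift along the tool's x, y, z in mm; "turn": the turn about the tool's z in rad; "hand": the closure, from 0 (fully open) to 1 (shut). A call has 1 to 8 rows; each row is the pose to reach, as a shift and turn from the pose commanded when the call began, along the tool's axes at that moment; what a row does not reach only later rows make up. A row lasts 1/12 s, in which the tool goes at most 41.7 mm and 7.16 degrees, less where a joint would pass 70% of its speed; a pose out of reach is approached as far as the arm can. A call with a gripper value outside its range is refused whole. The fingers move at their own pace and stop on an object; "force" is the grip in N (left out, the last holds). Time passes only in rows, so rows that repeat a pose let the fingers close. It gives the time, the measured TCP pose, the force and the opening at its end, in the units of the state.
- observe(): the state, without advancing time (a new reading comes with each control period).
- grab_frame(name): name is "side" or "top" or "wrist"; returns a dict with "frame" (480x640x3 uint8, blue, green, red), "range_z" (480x640 float32, m along the optical axis (not along the pixel's ray), 0 where there is no reading), "K" (3x3 intrinsics, pixels), "xyz" and "attitude" of the camera in the world; the wrist camera has in their place "tool_from_camera" (4x4, takes a point from camera to tool coordinates, whose origin is the TCP and whose axes are the flange's). Camera axes: x right, y down, z forward; pixel columns grow to the right and rows downward; lengths in m; the calibration is good to about 2 mm. The wrist camera is an equidistant fisheye: a pixel r from the principal point sees the ray r / f radians off the axis. A picture is of the moment at which its call begins: read the wrist's pose just before it.
- job_done(): hands the job in, once; it reports no verdict.
The state is a dict: "time": time; "joint_positions": joint angles; "joint_velocities": joint speeds; "joint_efforts": joint torques, N m; "eef_pos": TCP position; "eef_rot": TCP orientation; "force": force on the tool from outside, world axes, zero at the start; "ft_torque": the same for the moment, N m; "width": opening from 0.0 (shut) to 1.0 (fully open).
Only numpy, scipy, OpenCV 4.12 (cv2) and the standard library are available. Lean on these libraries where they do the work, as an engineer would, in place of code of your own. Each camera call takes 0.05 s, during which the arm holds its last target. There are 200 camera calls.

## Working session

There is one attempt and no reset: what is moved stays moved. The work goes in short steps, Python scripts to look and compute and a tool call to move; the robot and the scene stay as the last step left them, time stands still between calls to the robot, and variables do not carry over. Pictures are saved under pics/ and viewed, about 8 in all and at most 12, crops included, and the job is handed in when it is done.

Besides the shell and the picture viewer there is one more tool, called after "Emit:" as name([rows], argument=value, ...), one row to a line, values as JSON. play_rows: Moves the arm, as the interface text tells. Its arguments: {"type":"object","properties":{"moves":{"type":"array"},"force":{"type":"number"}},"required":["moves"]}

```bash
mkdir -p pics
cat > h.py <<'E'
import numpy as np,cv2
from workcell import *
from scipy.spatial.transform import Rotation as R
def rot(a):
    a=np.array(a,float)
    return a if a.shape==(3,3) else R.from_quat(a).as_matrix()
def shot(n,f):
    d=grab_frame(n); np.savez('pics/'+f+'.npz',**d); cv2.imwrite('pics/'+f+'.png',d['frame']); return d
def p3(d,u,v,z=None,h=None):
    K=d['K'];r=np.array([(u-K[0,2])/K[0,0],(v-K[1,2])/K[1,1],1])
    M=rot(d['attitude']);c=np.array(d['xyz'])
    if h is not None:
        w=M@r; return c+w*(h-c[2])/w[2]
    if z is None: z=np.median(d['range_z'][v-1:v+2,u-1:u+2])
    return c+M@(r*z)
E
python3 - <<'E'
from h import *
s=observe();print(s)
a=shot('top','top1');b=shot('side','side1')
print(a['xyz'],a['attitude'],a['K'],b['xyz'],b['attitude'])
E
```

```text
{'time': 0.0, 'joint_positions': array([ 1.03289236,  0.47781453,  0.02235365,  1.55641572, -0.01152606,
        1.10932415, -0.08312087]), 'joint_velocities': array([-0.00053963, -0.00073631, -0.00012927, -0.00196105, -0.00086133,
        0.00131383, -0.00136107]), 'joint_efforts': array([-1.75376795e-04, -5.96443856e+01,  1.60773341e+00, -2.81190741e+01,
        1.24327347e-02,  9.27876681e-03, -6.50831922e-07]), 'eef_pos': array([ 0.2810111 , -0.61308355,  0.23033141]), 'eef_rot': array([ 9.76999330e-01,  2.13240399e-01, -2.53608627e-04, -8.81035276e-04]), 'force': array([ 0.14914112,  0.26855223, -0.02152152]), 'ft_torque': array([ 0.00139251,  0.00465353, -0.0061865 ]), 'width': 0.9977805356606215}
[0.46601362 0.01546391 1.33892604] [ 0.71441076 -0.69788912  0.04336138 -0.02622669] [[566.51814963   0.         324.89900348]
 [  0.         566.51814963 236.48409981]
 [  0.           0.           1.        ]] [-0.0251617   0.74448355  1.15025149] [-0.31860086  0.87623388 -0.34007956  0.12269298]
```

View pics/top1.png

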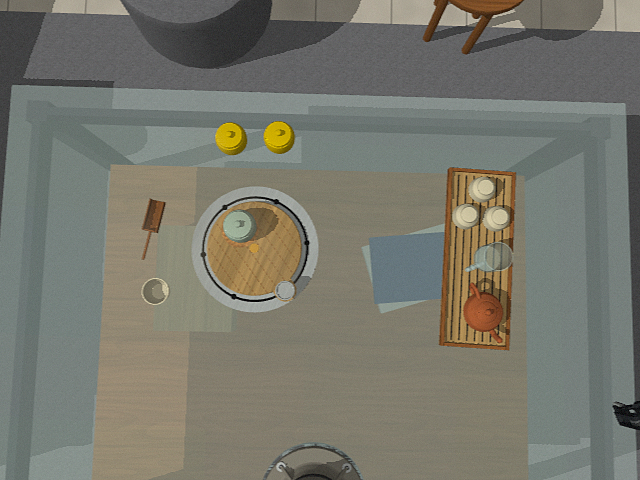

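View pics/side1.png

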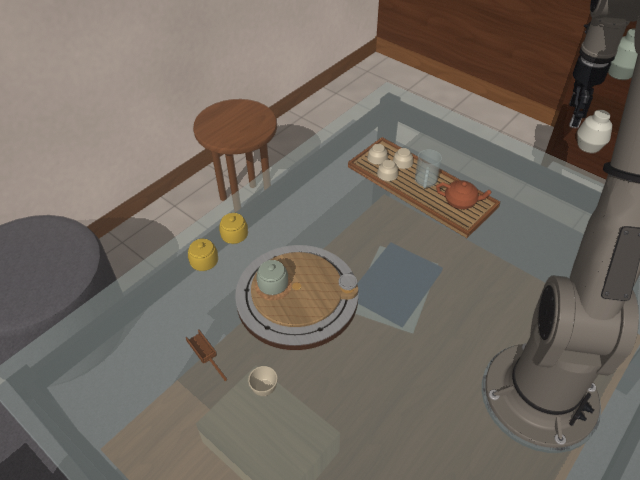

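The top view shows the turntable with its ring centre near (255,249), the caddy at (238,226) and the plunger head at (285,290). The next hole clockwise is near (234,296). The two yellow look-alikes are at (231,137) and (279,136). Next I'll measure from an enlarged crop.

Run:
```python
from h import *
d=dict(np.load('pics/top1.npz'))
c=d['frame'][180:320,185:325];cv2.imwrite('pics/c1.png',cv2.resize(c,None,fx=4.2,fy=4.2,interpolation=cv2.INTER_CUBIC))
for n,u,v,h in [('plg',285,290,.0735),('h1',307,243,.03),('h2',276,202,.03),('h3',224,207,.03),('h4',203,255,.03),('h5',234,296,.03),('cad',238,226,.11)]:
    print(n,p3(d,u,v).round(4),p3(d,u,v,h=h).round(4))
# ring fit by range: points at z≈.03
v,u=np.mgrid[170:330,170:340];z=d['range_z'][v,u]
K=d['K'];r=np.stack([(u-K[0,2])/K[0,0]*z,(v-K[1,2])/K[1,1]*z,z],-1)
P=r@rot(d['attitude']).T+d['xyz']
for lo,hi in[(.02,.037),(.043,.055),(.066,.085)]:
    m=((P[...,2]>lo)&(P[...,2]<hi)&(z>0)).astype(np.uint8)
    q=P[m>0];print(lo,m.sum(),np.median(q,0),q.min(0),q.max(0))
    if lo>.06:
        n,l,st,ce=cv2.connectedComponentsWithStats(m)
        for i in range(1,n):
            if st[i,4]>20:print(st[i],P[l==i].mean(0),P[l==i].min(0),P[l==i].max(0))
```

```text
plg [0.4698 0.0721 0.0737] [0.4698 0.0721 0.0735]
h1 [0.5819 0.0265 0.0026] [0.5795 0.0263 0.03  ]
h2 [0.6779 0.1027 0.0029] [0.6736 0.1009 0.03  ]
h3 [0.6625 0.2251 0.0045] [0.6587 0.2211 0.03  ]
h4 [0.5475 0.2696 0.0049] [0.5459 0.2649 0.03  ]
h5 [0.4534 0.1938 0.0034] [0.4537 0.1902 0.03  ]
cad [0.6057 0.1762 0.1126] [0.606  0.1766 0.11  ]
0.02 4468 [0.56761789 0.1552356  0.02970044] [0.42001531 0.00238339 0.02033282] [0.71045567 0.29416111 0.03699338]
0.043 6013 [0.55231556 0.13670207 0.04870587] [0.44501191 0.03954013 0.04301226] [0.67245209 0.25429432 0.05498754]
0.066 363 [0.47375814 0.07793524 0.0746957 ] [0.44973492 0.05203877 0.06686908] [0.64560934 0.21130064 0.0848414 ]
[72 47 14 25 39] [0.59646117 0.1515812  0.07861757] [0.57606616 0.1425135  0.06686908] [0.63043426 0.17036118 0.0848414 ]
[105 111  20  19 300] [0.46967607 0.07398457 0.07441356] [0.44973492 0.05203877 0.06697354] [0.48981157 0.09443037 0.0839112 ]
```

View pics/c1.png

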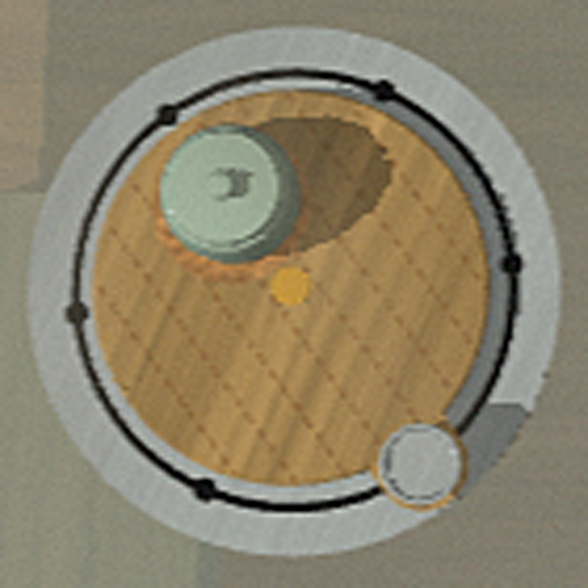

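```bash
cat > fit.py <<'E'
from h import *
from scipy.optimize import least_squares
d=dict(np.load('pics/top1.npz'))
H=[(513,264),(385,90),(168,115),(77,313),(206,489)]
f=lambda x,y:(185+(x+.5)/4.2-.5,180+(y+.5)/4.2-.5)
Q=np.array([p3(d,*f(*h),h=.03)[:2] for h in H]); P=p3(d,*f(421,462),h=.0763)[:2]
# clockwise from above = decreasing world angle; H listed counter-clockwise from plunger
mod=lambda q:np.array([[q[0]+.12*np.cos(q[2]+k*np.pi/3),q[1]+.12*np.sin(q[2]+k*np.pi/3)] for k in range(6)])
s=least_squares(lambda q:(mod(q)[1:]-Q).ravel(),[.566,.146,-2.4])
M=mod(s.x)
if __name__=='__main__':
    print(s.x,'res mm',(s.fun*1000).round(1),'\nplunger fit',M[0],'seen',P,'dist',np.hypot(*(P-s.x[:2])),'next',M[5])
    o=observe();T=rot(o['eef_rot']);print(T.round(3))
    for t in [(.52,-.25,.2),(*M[0],.15)]:
        print(t,(T.T@(np.array(t)-o['eef_pos'])*1000).round(1))
    for k in range(7):
        a=s.x[2]-k*np.pi/18; p=s.x[:2]+.12*np.array([np.cos(a),np.sin(a)]); print(k*10,p.round(4),(T[:2,:2].T@(p-M[0])*1000).round(1))
E
python3 fit.py
```

```text
[ 0.56442587  0.14584889 -2.48056676] res mm [ 0.2  0.1 -0.3  0.3  0.4 -0.2  0.1 -0.3 -0.3  0.1] 
plunger fit [0.46970233 0.07217765] seen [0.47063939 0.07231664] dist 0.11917590263557899 next [0.45326294 0.19104626]
[[ 0.909  0.417 -0.001]
 [ 0.417 -0.909  0.001]
 [-0.    -0.002 -1.   ]]
(0.52, -0.25, 0.2) [ 368.6 -230.5   30.7]
(np.float64(0.4697023289881648), np.float64(0.0721776549046678), 0.15) [ 457.1 -544.3   81.2]
0 [0.4697 0.0722] [0. 0.]
10 [0.4583 0.0897] [ -3.  -20.7]
20 [0.4502 0.109 ] [ -2.4 -41.6]
30 [0.4456 0.1294] [  1.9 -62.1]
40 [0.4445 0.1503] [  9.7 -81.5]
50 [0.4471 0.1711] [ 20.7 -99.3]
60 [0.4533 0.191 ] [  34.6 -114.9]
```

Emit:
play_rows([
  {"dx": 34,"dy": -21,"dz": 3,"hand": 1},
  {"dx": 68,"dy": -42,"dz": 6,"hand": 1},
  {"dx": 102,"dy": -64,"dz": 9,"hand": 1},
  {"dx": 136,"dy": -85,"dz": 12,"hand": 1},
  {"dx": 170,"dy": -106,"dz": 15,"hand": 1},
  {"dx": 204,"dy": -127,"dz": 18,"hand": 1},
  {"dx": 238,"dy": -148,"dz": 21,"hand": 1},
  {"dx": 272,"dy": -170,"dz": 24,"hand": 1},
])

```text
schema error: expected keys dx, dy, dz, turn, hand
```

Emit:
play_rows([
  {"dx": 20,"dy": -36,"hand": 1},
  {"dx": 40,"dy": -72,"hand": 1},
  {"dx": 60,"dy": -108,"hand": 1},
  {"dx": 80,"dy": -144,"hand": 1},
  {"dx": 100,"dy": -180,"hand": 1},
  {"dx": 118,"dy": -216,"hand": 1},
  {"dx": 135,"dy": -250,"hand": 1},
  {"dx": 150,"dy": -285,"hand": 1},
])

```text
schema error: expected keys dx, dy, dz, turn, hand
```

```bash
cat > go.py <<'E'
from fit import *
import sys
o=observe();T=rot(o['eef_rot']);print(o['time'],o['eef_pos'].round(4),o['force'].round(2),o['width'])
z=float(sys.argv[1]);k=float(sys.argv[2])
a=s.x[2]-np.radians(k);t=np.array([*(s.x[:2]+.12*np.array([np.cos(a),np.sin(a)])),z])
print('target',t.round(4),'shift mm',(T.T@(t-o['eef_pos'])*1000).round(1))
E
python3 go.py .11 0
```

```text
0.1 [ 0.281  -0.6132  0.2304] [ 0.82 -0.74 -0.02] 1.000774888085026
target [0.4697 0.0722 0.11  ] shift mm [ 457.1 -544.2  121.2]
```

Emit:
play_rows([
  {"dx": 34,"dy": -21,"dz": 3,"turn": 0,"hand": 1},
  {"dx": 68,"dy": -42,"dz": 6,"turn": 0,"hand": 1},
  {"dx": 102,"dy": -64,"dz": 9,"turn": 0,"hand": 1},
  {"dx": 136,"dy": -85,"dz": 12,"turn": 0,"hand": 1},
  {"dx": 170,"dy": -106,"dz": 15,"turn": 0,"hand": 1},
  {"dx": 204,"dy": -127,"dz": 18,"turn": 0,"hand": 1},
  {"dx": 238,"dy": -148,"dz": 21,"turn": 0,"hand": 1},
  {"dx": 272,"dy": -170,"dz": 24,"turn": 0,"hand": 1},
])

```text
time: 0.77
eef_pos: [0.4582, -0.344, 0.207]
eef_rot: [0.977, 0.213, -0.0, -0.0]
force: [-0.1, 0.4, 0.1]
width: -0.0
```

Emit:
play_rows([
  {"dx": 20,"dy": -36,"dz": 0,"turn": 0,"hand": 1},
  {"dx": 40,"dy": -72,"dz": 0,"turn": 0,"hand": 1},
  {"dx": 60,"dy": -108,"dz": 0,"turn": 0,"hand": 1},
  {"dx": 80,"dy": -144,"dz": 0,"turn": 0,"hand": 1},
  {"dx": 100,"dy": -180,"dz": 0,"turn": 0,"hand": 1},
  {"dx": 118,"dy": -216,"dz": 0,"turn": 0,"hand": 1},
  {"dx": 135,"dy": -250,"dz": 0,"turn": 0,"hand": 1},
  {"dx": 150,"dy": -285,"dz": 0,"turn": 0,"hand": 1},
])

```text
time: 1.43
eef_pos: [0.4751, -0.0222, 0.2073]
eef_rot: [0.977, 0.213, 0.0, 0.0]
force: [0.9, -0.1, 1.1]
width: 0.001
```

```bash
python3 go.py .11 0
```

```text
1.4333 [ 0.4751 -0.0222  0.2073] [ 0.85 -0.06  1.06] 0.001434184919708649
target [0.4697 0.0722 0.11  ] shift mm [ 34.5 -88.   97.3]
```

Emit:
play_rows([
  {"dx": 12,"dy": -30,"dz": 15,"turn": 0,"hand": 1},
  {"dx": 24,"dy": -60,"dz": 40,"turn": 0,"hand": 1},
  {"dx": 34,"dy": -87,"dz": 70,"turn": 0,"hand": 1},
  {"dx": 34,"dy": -87,"dz": 97,"turn": 0,"hand": 1},
  {"dx": 34,"dy": -87,"dz": 97,"turn": 0,"hand": 1},
  {"dx": 34,"dy": -87,"dz": 97,"turn": 0,"hand": 1},
])

```text
time: 1.93
eef_pos: [0.4687, 0.0685, 0.1095]
eef_rot: [0.977, 0.213, -0.002, 0.0]
force: [0.0, 0.0, 0.0]
width: -0.0
```

```bash
python3 go.py .08 0
python3 - <<'E'
from h import *
o=observe();w=shot('wrist','w1');print(w['K'],w['tool_from_camera'].round(3))
b=shot('side','side2')
c1=w['frame']; c2=cv2.resize(b['frame'][230:350,290:410],(480,480),interpolation=cv2.INTER_CUBIC)
cv2.imwrite('pics/c2.png',np.hstack([cv2.resize(c1,(320,240)),c2[:240,:],])[:,:] if 0 else np.vstack([np.hstack([cv2.resize(c1,(320,240)),np.zeros((240,480,3),np.uint8)]),np.zeros((240,800,3),np.uint8)])*0+np.hstack([np.vstack([cv2.resize(c1,(320,240)),np.zeros((240,320,3),np.uint8)]),c2]))
E
```

```text
1.9333 [0.4687 0.0685 0.1095] [0.05 0.   0.01] -0.00018159528623945466
target [0.4697 0.0722 0.08  ] shift mm [ 2.5 -2.9 29.4]
[[371.64829954   0.         320.38097225]
 [  0.         371.64829954 238.46077684]
 [  0.           0.           1.        ]] [[-0.    -0.949 -0.315  0.08 ]
 [ 1.    -0.    -0.     0.   ]
 [ 0.    -0.315  0.949 -0.143]
 [ 0.     0.     0.     1.   ]]
```

View pics/c2.png

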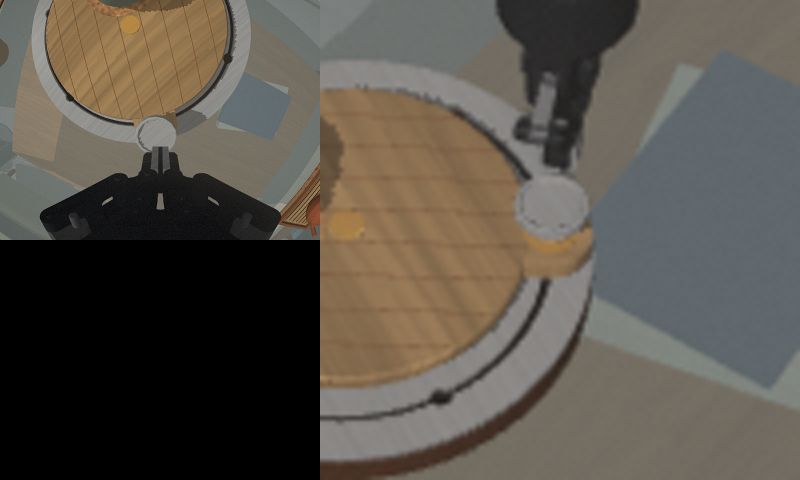

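View pics/w1.png

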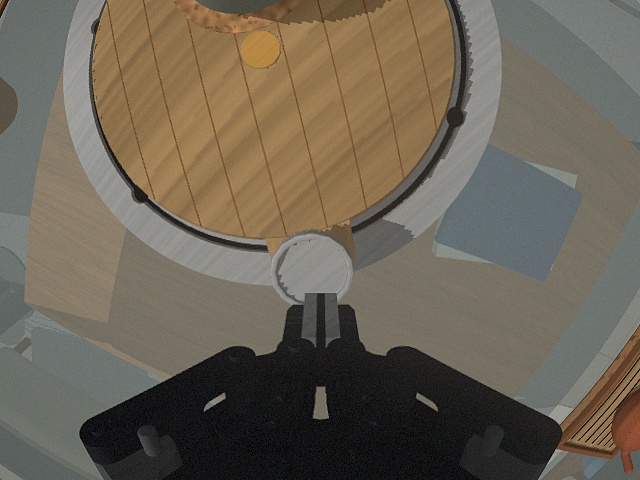

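The wrist view shows the dished head centred near (312,270) just ahead of the shut tips, whose width fits inside the dish. That puts the head about 4 mm away in x and y, agreeing with the fit within 2 mm. I'll press now.

Emit:
play_rows([
  {"dx": 3.5,"dy": -3.5,"dz": 12,"turn": 0,"hand": 1},
  {"dx": 3.5,"dy": -3.5,"dz": 24,"turn": 0,"hand": 1},
  {"dx": 3.5,"dy": -3.5,"dz": 32,"turn": 0,"hand": 1},
  {"dx": 3.5,"dy": -3.5,"dz": 36,"turn": 0,"hand": 1},
  {"dx": 3.5,"dy": -3.5,"dz": 40,"turn": 0,"hand": 1},
  {"dx": 3.5,"dy": -3.5,"dz": 44,"turn": 0,"hand": 1},
  {"dx": 3.5,"dy": -3.5,"dz": 48,"turn": 0,"hand": 1},
  {"dx": 3.5,"dy": -3.5,"dz": 48.5,"turn": 0,"hand": 1},
])

```text
time: 2.7
eef_pos: [0.4718, 0.0733, 0.0618]
eef_rot: [0.977, 0.213, -0.0, 0.0]
force: [-1.1, -1.8, 7.1]
width: 0.001
```

```bash
for k in 0 10 20 30 40 50 60; do python3 go.py .061 $k; done
```

```text
2.7 [0.4718 0.0733 0.0618] [-1.09 -1.85  7.13] 0.0013786119911817695
target [0.4697 0.0722 0.061 ] shift mm [-2.4  0.1  0.8]
2.7 [0.4718 0.0733 0.0618] [-1.09 -1.85  7.13] 0.0013786119911817695
target [0.4583 0.0897 0.061 ] shift mm [ -5.4 -20.6   0.8]
2.7 [0.4718 0.0733 0.0618] [-1.09 -1.85  7.13] 0.0013786119911817695
target [0.4502 0.109  0.061 ] shift mm [ -4.8 -41.5   0.8]
2.7 [0.4718 0.0733 0.0618] [-1.09 -1.85  7.13] 0.0013786119911817695
target [0.4456 0.1294 0.061 ] shift mm [ -0.5 -62.    0.8]
2.7 [0.4718 0.0733 0.0618] [-1.09 -1.85  7.13] 0.0013786119911817695
target [0.4445 0.1503 0.061 ] shift mm [  7.2 -81.4   0.8]
2.7 [0.4718 0.0733 0.0618] [-1.09 -1.85  7.13] 0.0013786119911817695
target [0.4471 0.1711 0.061 ] shift mm [ 18.2 -99.2   0.8]
2.7 [0.4718 0.0733 0.0618] [-1.09 -1.85  7.13] 0.0013786119911817695
target [0.4533 0.191  0.061 ] shift mm [  32.1 -114.8    0.8]
```

Emit:
play_rows([
  {"dx": 0,"dy": 0,"dz": 0.7,"turn": 0,"hand": 1},
  {"dx": -1,"dy": -3,"dz": 0.7,"turn": 0,"hand": 1},
  {"dx": -2,"dy": -8,"dz": 0.7,"turn": 0,"hand": 1},
  {"dx": -3,"dy": -13,"dz": 0.7,"turn": 0,"hand": 1},
  {"dx": -3.7,"dy": -18,"dz": 0.7,"turn": 0,"hand": 1},
  {"dx": -4,"dy": -23,"dz": 0.7,"turn": 0,"hand": 1},
  {"dx": -4,"dy": -28,"dz": 0.7,"turn": 0,"hand": 1},
  {"dx": -4,"dy": -31,"dz": 0.7,"turn": 0,"hand": 1},
])

```text
time: 3.37
eef_pos: [0.4562, 0.1007, 0.062]
eef_rot: [0.977, 0.213, 0.001, 0.0]
force: [-0.2, -0.4, 7.4]
width: -0.005
```

```bash
cat > look.py <<'E'
from fit import *
import sys
o=observe()
x,y=o['eef_pos'][:2]-s.x[:2];print('tip r',np.hypot(x,y),'tip deg',np.degrees(s.x[2]-np.arctan2(y,x))%360)
d=shot('top',sys.argv[1])
cv2.imwrite('pics/'+sys.argv[1]+'c.png',cv2.resize(d['frame'][180:320,185:325],None,fx=4.2,fy=4.2,interpolation=cv2.INTER_CUBIC))
E
for k in 20 30 40; do python3 go.py .061 $k; done; python3 look.py t2
```

```text
3.3667 [0.4562 0.1007 0.062 ] [-0.22 -0.44  7.36] -0.005471808502673048
target [0.4502 0.109  0.061 ] shift mm [ -2. -10.   1.]
3.3667 [0.4562 0.1007 0.062 ] [-0.22 -0.44  7.36] -0.005471808502673048
target [0.4456 0.1294 0.061 ] shift mm [  2.2 -30.5   1. ]
3.3667 [0.4562 0.1007 0.062 ] [-0.22 -0.44  7.36] -0.005471808502673048
target [0.4445 0.1503 0.061 ] shift mm [ 10.  -49.9   1. ]
tip r 0.117234678870245 tip deg 15.243518224270565
```

View pics/t2c.png

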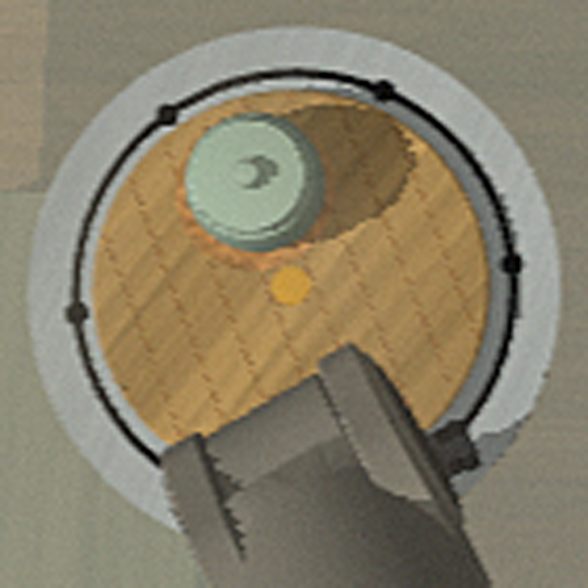

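The platter turns with the tip: the caddy top moved from (230,192) to about (252,180) in the crop. I'll continue.

Emit:
play_rows([
  {"dx": -0.5,"dy": -4,"dz": 0.5,"turn": 0,"hand": 1},
  {"dx": -1,"dy": -9,"dz": 0.5,"turn": 0,"hand": 1},
  {"dx": -1,"dy": -14,"dz": 0.5,"turn": 0,"hand": 1},
  {"dx": -0.5,"dy": -19,"dz": 0.5,"turn": 0,"hand": 1},
  {"dx": 0.5,"dy": -24,"dz": 0.5,"turn": 0,"hand": 1},
  {"dx": 2,"dy": -30,"dz": 0.5,"turn": 0,"hand": 1},
  {"dx": 4,"dy": -35,"dz": 0.5,"turn": 0,"hand": 1},
  {"dx": 6,"dy": -40,"dz": 0.5,"turn": 0,"hand": 1},
])

```text
time: 4.08
eef_pos: [0.4453, 0.1396, 0.0616]
eef_rot: [0.977, 0.213, 0.001, -0.0]
force: [-0.1, -1.2, 6.1]
width: 0.0
```

```bash
for k in 35 40 45 50 55 60; do python3 go.py .061 $k|tail -1; done
```

```text
target [0.4446 0.1398 0.061 ] shift mm [-0.6 -0.5  0.6]
target [0.4445 0.1503 0.061 ] shift mm [  3.7 -10.1   0.6]
target [0.4454 0.1607 0.061 ] shift mm [  8.8 -19.2   0.6]
target [0.4471 0.1711 0.061 ] shift mm [ 14.7 -27.9   0.6]
target [0.4497 0.1812 0.061 ] shift mm [ 21.3 -36.    0.6]
target [0.4533 0.191  0.061 ] shift mm [ 28.6 -43.5   0.7]
```

Emit:
play_rows([
  {"dx": 2,"dy": -5,"dz": 0.5,"turn": 0,"hand": 1},
  {"dx": 4,"dy": -10,"dz": 0.5,"turn": 0,"hand": 1},
  {"dx": 6.5,"dy": -15,"dz": 0.5,"turn": 0,"hand": 1},
  {"dx": 9,"dy": -19,"dz": 0.5,"turn": 0,"hand": 1},
  {"dx": 12,"dy": -24,"dz": 0.5,"turn": 0,"hand": 1},
  {"dx": 15,"dy": -28,"dz": 0.5,"turn": 0,"hand": 1},
  {"dx": 18,"dy": -32,"dz": 0.5,"turn": 0,"hand": 1},
  {"dx": 20.5,"dy": -35,"dz": 0.5,"turn": 0,"hand": 1},
])

```text
time: 4.75
eef_pos: [0.4493, 0.1803, 0.0611]
eef_rot: [0.977, 0.213, 0.001, -0.0]
force: [-1.2, -1.3, 6.4]
width: 0.002
```

```bash
for k in 56 58 60 ; do python3 go.py .061 $k; done; python3 look.py t3
python3 - <<'E'
from h import *
from fit import s
c=s.x[:2]
for f in ['top1','t2','t3']:
    d=dict(np.load(f'pics/{f}.npz'));F=d['frame'].astype(int)
    v,u=np.mgrid[185:270,205:300]
    B,G,Rr=[F[185:270,205:300,i] for i in range(3)]
    z=d['range_z'][v,u];K=d['K'];r=np.stack([(u-K[0,2])/K[0,0]*z,(v-K[1,2])/K[1,1]*z,z],-1)
    P=r@rot(d['attitude']).T+d['xyz']
    m=(P[...,2]>.085)&(P[...,2]<.13)&(G>Rr+8)
    q=P[m][:,:2];(x,y),rad=cv2.minEnclosingCircle(q.astype(np.float32))
    print(f,m.sum(),(x,y),rad,np.degrees(np.arctan2(y-c[1],x-c[0])),np.degrees(np.arctan2(*(q.mean(0)-c)[::-1])), np.hypot(x-c[0],y-c[1]))
E
```

```text
4.75 [0.4493 0.1803 0.0611] [-1.19 -1.3   6.38] 0.002155289391991839
target [0.4504 0.1832 0.061 ] shift mm [ 2.2 -2.2  0.1]
4.75 [0.4493 0.1803 0.0611] [-1.19 -1.3   6.38] 0.002155289391991839
target [0.4518 0.1871 0.061 ] shift mm [ 5.1 -5.2  0.1]
4.75 [0.4493 0.1803 0.0611] [-1.19 -1.3   6.38] 0.002155289391991839
target [0.4533 0.191  0.061 ] shift mm [ 8.1 -8.1  0.1]
tip r 0.1201630366443456 tip deg 54.51994337563201
top1 656 (0.6104341745376587, 0.17791256308555603) 0.03552144393324852 34.87304489867743 37.31301237919702 0.05607890228649779
t2 667 (0.6165056228637695, 0.16443370282649994) 0.035388387739658356 19.63908815526188 21.743086252637482 0.055296438074795805
t3 705 (0.6159700751304626, 0.12756358087062836) 0.035022519528865814 -19.532143986037276 -18.620823721110362 0.0546914790880915
```

View pics/t3c.png

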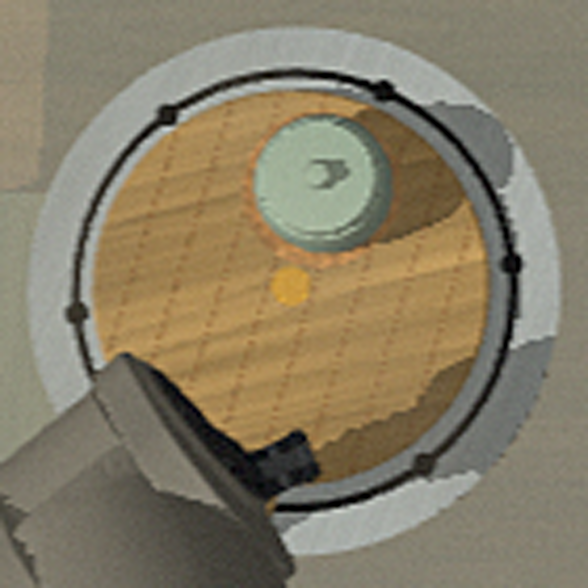

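Tip swept 54.5° and the caddy 54.4°, so they agree. I'll make the last 5.5° slowly.

Emit:
play_rows([
  {"dx": 2,"dy": -2,"dz": 0.2,"turn": 0,"hand": 1},
  {"dx": 4,"dy": -4.2,"dz": 0.2,"turn": 0,"hand": 1},
  {"dx": 6,"dy": -6.3,"dz": 0.2,"turn": 0,"hand": 1},
  {"dx": 7.5,"dy": -7.6,"dz": 0.2,"turn": 0,"hand": 1},
  {"dx": 7.5,"dy": -7.6,"dz": 0.2,"turn": 0,"hand": 1},
  {"dx": 7.5,"dy": -7.6,"dz": 0.2,"turn": 0,"hand": 1},
])

```text
time: 5.3
eef_pos: [0.4529, 0.1906, 0.0609]
eef_rot: [0.977, 0.213, 0.002, -0.001]
force: [-0.8, -0.2, 8.0]
width: -0.004
```

```bash
python3 go.py .061 60; python3 look.py t4
cat > cad.py <<'E'
from h import *
from fit import s
import sys
c=s.x[:2]
for f in sys.argv[1:]:
    d=dict(np.load(f'pics/{f}.npz'));F=d['frame'].astype(int)
    v,u=np.mgrid[185:270,205:300]
    B,G,Rr=[F[185:270,205:300,i] for i in range(3)]
    z=d['range_z'][v,u];K=d['K'];r=np.stack([(u-K[0,2])/K[0,0]*z,(v-K[1,2])/K[1,1]*z,z],-1)
    P=r@rot(d['attitude']).T+d['xyz']
    m=(P[...,2]>.085)&(P[...,2]<.13)&(G>Rr+8)
    q=P[m][:,:2];(x,y),rad=cv2.minEnclosingCircle(q.astype(np.float32))
    print(f,(x,y),np.degrees(np.arctan2(y-c[1],x-c[0])),np.degrees(np.arctan2(*(q.mean(0)-c)[::-1])))
    v,u=np.mgrid[220:320,200:300];z=d['range_z'][v,u];r=np.stack([(u-K[0,2])/K[0,0]*z,(v-K[1,2])/K[1,1]*z,z],-1)
    P=r@rot(d['attitude']).T+d['xyz'];m=((P[...,2]>.056)&(P[...,2]<.085)).astype(np.uint8)
    n,l,st,ce=cv2.connectedComponentsWithStats(m)
    for i in range(1,n):
        if st[i,4]>80:
            q=P[l==i];print('  head?',st[i,4],np.median(q,0).round(4),'centre',((q.max(0)+q.min(0))/2).round(4))
E
python3 cad.py top1 t4
```

```text
5.3 [0.4529 0.1906 0.0609] [-0.8  -0.2   8.03] -0.004404014115763865
target [0.4533 0.191  0.061 ] shift mm [ 0.5 -0.2 -0.1]
tip r 0.12017817862073599 tip deg 59.74587311450642
top1 (0.6104341745376587, 0.17791256308555603) 34.87304489867743 37.31301237919702
  head? 300 [0.4697 0.0741 0.0744] centre [0.4698 0.0732 0.0754]
t4 (0.6149005889892578, 0.12436187267303467) -23.059387652761753 -24.378442006197268
```

Tip is at 59.7°, and the caddy angle averages about 59.8°. I'll release straight up slowly.

Emit:
play_rows([
  {"dx": 0,"dy": 0,"dz": -2,"turn": 0,"hand": 1},
  {"dx": 0,"dy": 0,"dz": -4,"turn": 0,"hand": 1},
  {"dx": 0,"dy": 0,"dz": -6,"turn": 0,"hand": 1},
  {"dx": 0,"dy": 0,"dz": -8,"turn": 0,"hand": 1},
  {"dx": 0,"dy": 0,"dz": -8,"turn": 0,"hand": 1},
])

```text
time: 5.77
eef_pos: [0.4518, 0.1895, 0.0682]
eef_rot: [0.977, 0.213, 0.0, -0.0]
force: [-0.5, 0.0, 0.2]
width: 0.004
```

Only 0.2 N at z = 0.068, so the plunger did not follow the tip up: the collar isn't in the hole yet. I'll look.

```bash
python3 - <<'E'
from h import *
o=observe();print(o['eef_pos'],o['force']);w=shot('wrist','w2')
cv2.imwrite('pics/w2c.png',cv2.resize(w['frame'][180:340,220:420],(800,640),interpolation=cv2.INTER_CUBIC)[:600])
E
python3 look.py t5; python3 cad.py t5
```

```text
[0.45183359 0.18945912 0.06819367] [-0.48513322  0.01138466  0.23446813]
tip r 0.1208329490002922 tip deg 59.01588951252114
t5 (0.6148942708969116, 0.12340186536312103) -23.978248040196934 -23.79445408328677
```

View pics/w2c.png

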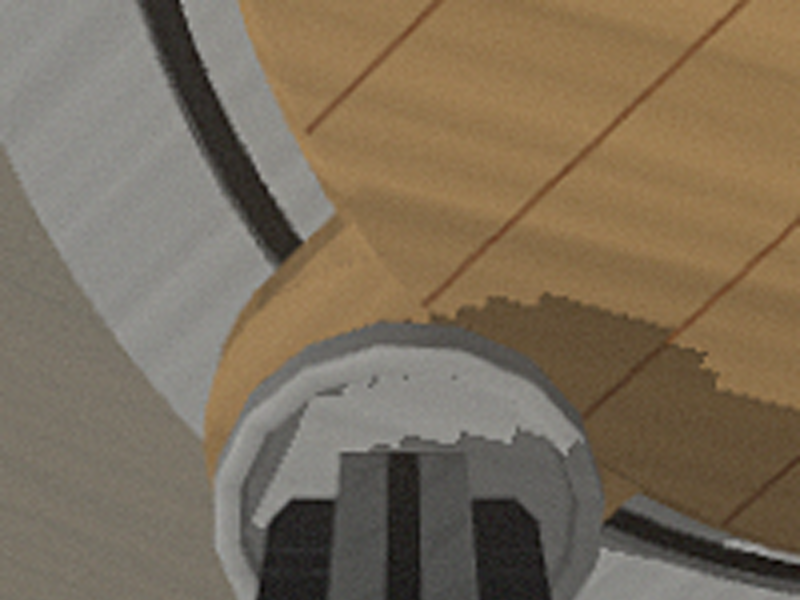

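```bash
cat > wr.py <<'E'
from h import *
from fit import s,M
import sys
def wpt(d,o,us,vs,h=None):
    K=d['K'];X=np.atleast_1d(us)-K[0,2];Y=np.atleast_1d(vs)-K[1,2]
    r=np.hypot(X,Y);th=r/K[0,0];k=np.tan(th)/np.maximum(r,1e-6)
    ray=np.stack([X*k,Y*k,np.ones_like(r)],-1)
    T=d['tool_from_camera'];Rw=rot(o['eef_rot'])
    C=o['eef_pos']+Rw@T[:3,3]; D=ray@T[:3,:3].T@Rw.T
    if h is None: t=d['range_z'][np.atleast_1d(vs).astype(int),np.atleast_1d(us).astype(int)]
    else: t=(h-C[2])/D[:,2]
    return C+D*t[:,None]
E
python3 - <<'E'
from wr import *
o=observe();d=dict(np.load('pics/w2.npz'))
g=lambda x,y:(220+x/4,180+y/4)
for n,x,y in[('dish',350,420),('dish2',480,400),('dish3',400,400),('lip top',395,350),('lipL',228,480),('lipR',590,480),('ear',260,360),('platter',500,200),('ring',120,200),('ring2',180,330)]:
    print(n,wpt(d,o,*g(x,y)).round(4))
# head lip rim outline at three points -> centre, for guessed height
for h in (.0763,.0663,.063):
    E=np.array([wpt(d,o,*g(x,y),h=h)[0,:2] for x,y in[(215,500),(240,425),(300,370),(400,342),(500,365),(570,425),(603,500)]])
    A=np.c_[2*E,np.ones(len(E))];q=np.linalg.lstsq(A,(E**2).sum(1),rcond=None)[0];c=q[:2];rr=np.sqrt(q[2]+c@c)
    v=c-s.x[:2];print(h,c.round(4),'rad',rr.round(4),'r',np.hypot(*v).round(4),'deg',np.degrees(s.x[2]-np.arctan2(v[1],v[0]))%360)
E
```

```text
dish [[0.459  0.1987 0.0661]]
dish2 [[0.4666 0.1867 0.0651]]
dish3 [[0.4631 0.1946 0.0653]]
lip top [[0.4694 0.1981 0.0684]]
lipL [[0.4478 0.2082 0.0684]]
lipR [[0.4643 0.1726 0.0688]]
ear [[0.4541 0.2088 0.0492]]
platter [[0.4838 0.1917 0.0494]]
ring [[0.4585 0.2324 0.0295]]
ring2 [[0.4452 0.2185 0.0298]]
0.0763 [0.4553 0.1903] rad 0.0201 r 0.1178 deg 60.00918137985644
0.0663 [0.4501 0.1879] rad 0.0216 r 0.1218 deg 58.06110886163077
0.063 [0.4485 0.1871] rad 0.0221 r 0.1231 deg 57.445677926236385
```

Dish floor is at about z = 0.065, so the plunger is still down, and the head is at about 58.3°, roughly 3.5 mm short. I'll press again, carry it about 3.5 mm on and release.

Emit:
play_rows([
  {"dx": 0,"dy": 0,"dz": 4,"turn": 0,"hand": 1},
  {"dx": 0,"dy": 0,"dz": 8.2,"turn": 0,"hand": 1},
  {"dx": 0.8,"dy": -0.8,"dz": 8.2,"turn": 0,"hand": 1},
  {"dx": 1.7,"dy": -1.7,"dz": 8.2,"turn": 0,"hand": 1},
  {"dx": 2.5,"dy": -2.5,"dz": 8.2,"turn": 0,"hand": 1},
  {"dx": 2.5,"dy": -2.5,"dz": 8.2,"turn": 0,"hand": 1},
])

```text
time: 6.37
eef_pos: [0.4535, 0.1933, 0.0599]
eef_rot: [0.977, 0.213, 0.001, -0.0]
force: [-0.3, -0.6, 7.2]
width: -0.005
```

Emit:
play_rows([
  {"dx": 0,"dy": 0,"dz": -2,"turn": 0,"hand": 1},
  {"dx": 0,"dy": 0,"dz": -4,"turn": 0,"hand": 1},
  {"dx": 0,"dy": 0,"dz": -6,"turn": 0,"hand": 1},
  {"dx": 0,"dy": 0,"dz": -6,"turn": 0,"hand": 1},
])

```text
time: 6.7
eef_pos: [0.4535, 0.1932, 0.0661]
eef_rot: [0.977, 0.213, 0.001, -0.0]
force: [-0.5, -0.7, 6.2]
width: 0.002
```

Force is 6.2 N at z = 0.066, so the plunger is now following the tip up in the hole. I'll keep lifting.

Emit:
play_rows([
  {"dx": 0,"dy": 0,"dz": -2,"turn": 0,"hand": 1},
  {"dx": 0,"dy": 0,"dz": -4,"turn": 0,"hand": 1},
  {"dx": 0,"dy": 0,"dz": -6,"turn": 0,"hand": 1},
  {"dx": 0,"dy": 0,"dz": -8,"turn": 0,"hand": 1},
  {"dx": 0,"dy": 0,"dz": -14,"turn": 0,"hand": 1},
  {"dx": 0,"dy": 0,"dz": -30,"turn": 0,"hand": 1},
  {"dx": 0,"dy": 0,"dz": -60,"turn": 0,"hand": 1},
  {"dx": 0,"dy": 0,"dz": -100,"turn": 0,"hand": 1},
])

```text
time: 7.37
eef_pos: [0.4502, 0.1914, 0.1643]
eef_rot: [0.977, 0.213, -0.004, 0.001]
force: [-0.1, -0.0, 0.2]
width: 0.002
```

Emit:
play_rows([
  {"dx": 0,"dy": 30,"dz": -20,"turn": 0,"hand": 1},
  {"dx": 0,"dy": 70,"dz": -30,"turn": 0,"hand": 1},
  {"dx": 0,"dy": 110,"dz": -30,"turn": 0,"hand": 1},
  {"dx": 10,"dy": 150,"dz": -30,"turn": 0,"hand": 1},
  {"dx": 20,"dy": 190,"dz": -30,"turn": 0,"hand": 1},
  {"dx": 20,"dy": 190,"dz": -30,"turn": 0,"hand": 1},
  {"dx": 20,"dy": 190,"dz": -30,"turn": 0,"hand": 1},
])

```text
time: 7.95
eef_pos: [0.5503, 0.0257, 0.1951]
eef_rot: [0.978, 0.211, -0.001, 0.0]
force: [-0.3, 0.8, -0.1]
width: -0.0
```

```bash
python3 look.py t6; python3 cad.py top1 t6; cp pics/t6.png pics/final.png
```

```text
tip r 0.12100068263765887 tip deg 314.56140581104023
top1 (0.6104341745376587, 0.17791256308555603) 34.87304489867743 37.31301237919702
  head? 300 [0.4697 0.0741 0.0744] centre [0.4698 0.0732 0.0754]
t6 (0.6139017343521118, 0.12215278297662735) -25.591754099197797 -17.547893726350576
  head? 312 [0.4535 0.1916 0.074 ] centre [0.4529 0.1915 0.0747]
```

View pics/final.png

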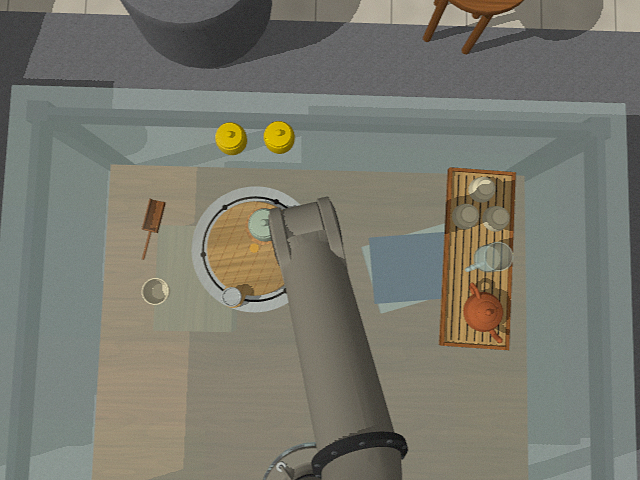

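The plunger head, seen at (233,297), is fully up: median z is 0.0740, against 0.0744 at the start. It is centred within 1 mm of the next hole. The caddy stands at (262,224) and the other tea things haven't moved, so I'm handing in.

```bash
python3 -c "
from workcell import *
print(job_done())"
```

```text
the job is handed in; nothing more can be done
None
```

I pressed the plunger with the shut fingertips, swung the turntable 60° clockwise to the very next hole, and let the plunger spring up there. I handed the job in at about 8 s.

- **First release failed:** the plunger stayed down because the head was about 3.5 mm short of the hole. I pressed again, carried it about 3.5 mm further and released, and it sprang up.
- **Plunger:** the last check had the head at z = 0.074 m, the same as at the start. It sat at (0.453, 0.1915), within 1 mm of the measured hole centre.
- **Caddy:** it had come round by 60.5° by the circle fit and still stood on its pad. A cruder centroid estimate gave 54.9°, but the arm partly hid the caddy in that picture, so I trust the fit more.
- **Other tea things:** none had visibly moved in the last top picture.
- **Lock:** I judged the turntable locked from the plunger's height and position, and did not push the platter to test it.
- **Arm at hand-in:** it stood clear at z = 0.195 m, touching nothing. The highest wrist force I read was about 8 N.

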